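# Close the padlock vise and lock its slide

## Robot

A 6-joint arm with a two-finger parallel gripper is mounted at the origin on the work surface. World frame = base frame: x ahead of the robot, y to its left, z up, the work surface at z = 0. Lengths are in m, angles in degrees, forces in N, time in s.
With the tool pointing down it reaches from about 0.2 to 0.875 m from the base axis. Payload 3.4 kg.
Tool frame: the origin (TCP) lies midway between the tips of the shut fingers; the grasp point (between the pads) lies 19 mm behind it; z points along the fingers, y is the line along which they close (so a half turn about z gives the same grasp; the last joint's range is limited). The gripper opens to 94 mm and grips with 3 to 60 N. Pads are 16 mm wide; open, the fingers measure 119 mm over their backs; the gripper's body (75 mm by 177 mm) begins 78 mm behind the grasp point.
Start: joints at [60.161, 15.808, 86.224, -0, 77.962, -6.933], TCP at [0.224, 0.53, 0.205] pointing down, gripper open.
Joint ranges: [-165.64, 165.64], [-43.16, 119.46], [12.63, 154.43], [-67.54, 247.53], [6.08, 155.33], [-154.97, 154.97]. Speed limits (degrees/s): [147.25, 147.25, 180, 180, 180, 180].

## Interface

Orientations are given as [roll, pitch, yaw] about the fixed x, y, z axes, in that order (R = Rz(yaw) Ry(pitch) Rx(roll)).
In Python, from bench import state, eyes, robot gives the robot as it stands. The module is installed in compiled form; this text tells all that it offers.
- The arm moves only by the tool send_rows, never from a script. Its argument "deltas" is a list that holds one entry, the list of rows, each a list of 7 numbers: the shift along the tool's x, y, z in m, then the turn, a rotation vector about the tool's x, y, z in degrees, then the opening, from 0 (shut) to 1 (fully open). A call has 1 to 10 rows; each row is the pose to reach, as a shift and turn from the pose commanded when the call began, along the tool's axes at that moment; what a row does not reach only later rows make up. A row lasts 1/8 s, in which the tool goes at most 62.5 mm and 10.7 degrees, less where a joint would pass 70% of its speed; a pose out of reach is approached as far as the arm can. A call with a gripper value outside its range is refused whole. The fingers move at their own pace and stop on an object; "newtons" is the grip in N (left out, the last holds). Time passes only in rows, so rows that repeat a pose let the fingers close. It gives the time, the measured TCP pose, the force, the opening and the grip force at its end, in the units of the state.
- state(): the state, without advancing time (a new reading comes with each control period).
- eyes.capture(name): name is "scene" or "top" or "wrist"; returns a dict with "img" (400x640x3 uint8, blue, green, red), "depth" (400x640 float32, m along the optical axis (not along the pixel's ray), 0 where there is no reading), "intrinsics" (3x3 intrinsics, pixels), "world_from_camera" (4x4, takes a point from camera to world coordinates). Camera axes: x right, y down, z forward; pixel columns grow to the right and rows downward; lengths in m; the calibration is good to about 2 mm. A picture is of the moment at which its call begins.
- robot.hand_in(): hands the job in; it is judged then, once.
The state is a dict: "time_s": time; "qpos": joint angles; "joint_vel": joint speeds; "joint_efforts": joint torques, N m; "tcp_pos": TCP position; "eef_rot": TCP orientation; "contact_force": force on the tool from outside, world axes, zero at the start; "moment": the same for the moment, N m; "gripper_width": finger opening in m; "grasp_force": force on a finger pad.
Only numpy, scipy, OpenCV 4.12 (cv2) and the standard library are available. Lean on these libraries where they do the work, as an engineer would, in place of code of your own. Each camera call takes 0.05 s, during which the arm holds its last target. There are 200 camera calls.

## Task

The brass padlock lies loose in the practice vise, whose slide is held by an eccentric cam. Push the cam lever round to its low point to free the slide, push the slide's end plate forward until the jaw has the padlock square against the fixed jaw, then push the lever all the way back so that the cam locks the slide and the padlock is held. Push with the fingers only: let the jaw move the padlock, do not touch or pick up the padlock itself, and leave everything else on the table where it is.

Things in the scene. Friction and masses are not known exactly. Their poses are not given: they have to be found in the camera images.
- vise: the grey padlock vise, fixed to the table. Origin on the table surface below the bed; x points along the slide from the open (pushing) end to the fixed jaw ('forward'), y to its left, the side of the cam, z up. Base plate 250 x 132 mm, 15 mm thick, from x = -135 to +115 mm and y = -50 to +82 mm; the bed (top of the base) is at z = 15 mm. Two gib rails guide the slide bar behind the jaw, up to z = 32 mm, between x = -135 and -55 mm, |y| < 34 mm
- slide (a joint): the follower slide: a steel bar 36 mm wide (top at z = 27 mm), with the moving jaw (56 mm wide, top at z = 50 mm) in front and the upright push plate at its rear end. Value in m: 0 = jaw fully back, grows as it goes forward, up to 0.085. It starts between 0 and 0.02. Freed, it slides with about 3 N and stays where it is left; held by the cam it resists a push of 30 N
- push_face (a point): middle of the rear face of the slide's push plate; the plate is upright, 44 mm wide (along y), 8 mm thick, its top edge at 66 mm and its lower edge at 16 mm over the table; this point is at 45 mm. It faces the vise's -x and moves with the slide
- jaw_face (a point): middle of the front face of the moving jaw (copper liner, 56 mm wide), 26 mm over the table; moves with the slide
- fixed_face (a point): middle of the face of the fixed jaw (copper liner, 60 mm wide), 26 mm over the table; faces the vise's -x. With the padlock home the jaw faces are 50 mm apart
- cam (a joint): the eccentric cam: a 40 mm steel disc on an upright pin beside the slide bar, with a hand lever. Value in rad: 0 = low point, lever at its front stop, disc 11 mm clear of the brass shoe; grows counter-clockwise from above to 2.62 = high point, lever at its rear stop, disc jamming the shoe on the bar; bites from 2.1. Starts at 2.4 to 2.6. Takes 2 to 3 N at the knob, up to 10 N in the bite; stays where left
- cam_pivot (a point): point on the cam's upright axis at lever height, 44 mm over the table (85 mm behind and 50 mm left of the vise's origin)
- lever_knob (a point): centre of the black ball knob, 22 mm across, at the end of the cam lever, 88 mm from the pivot axis and 46 mm over the table. The lever arm between is a steel flat 12 mm wide, from 40 to 48 mm over the table. Seen from above the lever's direction is 8 degrees (towards +y) from the vise's +x at cam value 0, and 158 degrees at 2.62: it swings through the vise's left (+y) side
- padlock_mid (a point): centre of the body of the brass padlock that lies loose on the bed between the jaws: body 50 mm (along x, between the jaws) x 42 x 22 mm thick, shackle to the vise's -y side reaching 47 mm from the centre; its axes are parallel to the vise's when square. Home, this point is 25 mm from the fixed jaw's face
- laminated_padlock: bystander: a laminated steel padlock standing upright, 45 x 24 mm, 72 mm tall with its shackle; origin at its underside; to be left alone
- blue_padlock: bystander: a small blue padlock lying flat, body 40 x 36 x 20 mm; origin at its underside; to be left alone
- key: bystander: a loose brass key lying flat, 55 mm long, 4 mm thick; origin at its underside; to be left alone
- cylinder_lock: bystander: a brass profile lock cylinder lying on its side, 62 x 30 x 17 mm; origin at its underside; to be left alone
- dial_padlock: bystander: a round combination padlock lying face up, 50 mm across, 32 mm high, shackle to one side; origin at its underside; to be left alone
- steel_ring: bystander: a steel ring lying flat, 68 mm outside, 12 mm high; origin at its underside; to be left alone
- pick: bystander: a flat steel lock pick lying flat, 160 mm long; origin at its underside; to be left alone
- pin_jar: bystander: a small clear jar of pins, 48 mm across, 55 mm tall; origin at its underside; to be left alone
Things that resemble listed ones, but are neither listed nor needed, are in the scene too. What is shaped like the part that bears padlock_mid but orange or turquoise is not meant.

How it is judged (in metres and radians):
On the way, in this order (a step that is already met when the one before it is completed fails the run):
1. the cam is turned to its low point while the slide still stands where it started (value of joint cam below 0.3 rad and distance of jaw_face from where it was at the start of the episode below 0.008 m), for 0.1 s.
2. with the cam still off the slide, the jaw is pushed forward until the padlock is square against the fixed jaw (value of joint cam below 1.2 rad and x of padlock_mid in the frame of fixed_face above -0.027 m and x of jaw_face in the frame of fixed_face above -0.052 m and angle between the x axis of padlock_mid and the x axis of vise, either way round below 0.06 rad and z of padlock_mid in the frame of vise below 0.031 m and y of padlock_mid in the frame of vise between -0.02 and 0.02 m and angle between padlock_mid's own z axis and vertical below 0.1 rad), for 0.1 s.
At the end, for the whole second after the job is handed in: Cam lever back at its rear stop (cam above 2.35); padlock flat on the bed, square to the jaws within 0.06 rad and within 20 mm of their middle; its centre at most 27 mm from the fixed face (25 when tight), the jaw faces at most 52 mm apart (50 when tight) (value of joint cam above 2.35 rad and x of padlock_mid in the frame of fixed_face above -0.027 m and x of jaw_face in the frame of fixed_face above -0.052 m and angle between the x axis of padlock_mid and the x axis of vise, either way round below 0.06 rad and z of padlock_mid in the frame of vise below 0.031 m and y of padlock_mid in the frame of vise between -0.02 and 0.02 m and angle between padlock_mid's own z axis and vertical below 0.1 rad); the robot touches nothing.
It fails at once if the robot touches the padlock in the vise (contact force between any of the fingers, the arm and padlock above 1 N).
It fails at once if the padlock is lifted off the bed (z of padlock_mid in the frame of vise above 0.038 m).
It fails at once if another thing on the table is shifted or lifted (distance of any of laminated_padlock, blue_padlock, key, cylinder_lock, dial_padlock, steel_ring, pick, pin_jar from where it was at the start of the episode above 0.02 m).
It also fails if it takes over 67 s, if anything falls off the work surface, if the arm or the gripper's body presses on something with over 40 N, if the wrist force passes 120 N, or if a joint passes its speed limit or range.

## Working session

There is one attempt and no reset: what is moved stays moved. The work goes in short steps, Python scripts to look and compute and a tool call to move; the robot and the scene stay as the last step left them, time stands still between calls to the robot, and variables do not carry over. Pictures are saved under pics/ and viewed, at most 10 in all, crops included, and the job is handed in when it is done.

Besides the shell and the picture viewer there is one more tool, called after ">>>" as name(argument=value, ...) on one line, values as JSON. send_rows: Moves the arm, as the interface text tells. Its arguments: {"type":"object","properties":{"deltas":{"type":"array","items":{"type":"array","items":{"type":"array","items":{"type":"number"}}}},"newtons":{"type":"number"}},"required":["deltas"]}

```bash
mkdir -p pics
cat > h.py <<'E'
import numpy as np, cv2
from bench import state, eyes, robot
def cap(n):
    c=eyes.capture(n); np.savez('pics/'+n+'.npz',**{k:np.asarray(v) for k,v in c.items()}); return c
def load(n): return dict(np.load('pics/'+n+'.npz'))
def ray(c,u,v,z):
    K=c['intrinsics'];T=c['world_from_camera']
    d=T[:3,:3]@np.linalg.solve(K,[u,v,1.]);o=T[:3,3]
    return o+d*(z-o[2])/d[2]
def cloud(c):
    K=c['intrinsics'];T=c['world_from_camera'];D=c['depth'];h,w=D.shape
    u,v=np.meshgrid(np.arange(w),np.arange(h))
    P=np.stack([(u-K[0,2])/K[0,0]*D,(v-K[1,2])/K[1,1]*D,D],-1)
    return P@T[:3,:3].T+T[:3,3]
def proj(c,p):
    T=c['world_from_camera'];q=c['intrinsics']@(T[:3,:3].T@(np.asarray(p)-T[:3,3]));return q[:2]/q[2]
E
python3 - <<'E'
from h import *
print(state())
for n in('top','scene'):
    c=cap(n);cv2.imwrite(f'pics/{n}0.png',c['img']);print(c['world_from_camera'].round(3),c['intrinsics'][0])
E
```

```text
{'time_s': 0.0, 'qpos': array([ 6.01587701e+01,  1.58451340e+01,  8.62961390e+01,  9.46150540e-04,
        7.79616746e+01, -6.93244566e+00]), 'joint_vel': array([ 0.03695787,  0.02684904, -0.03437103,  0.05678406,  0.01162178,
        0.06989491]), 'joint_efforts': array([-1.42020457e-03, -4.04570568e+01, -2.37228924e+01,  6.98727602e-02,
        3.44506244e-02, -1.16859856e-04]), 'tcp_pos': array([0.22353101, 0.5291393 , 0.20462312]), 'eef_rot': array([-1.79897917e+02, -1.33439054e-02,  1.57091006e+02]), 'contact_force': array([ 0.32367414,  0.46934114, -0.68738913]), 'moment': array([ 0.03114831,  0.03693026, -0.03220044]), 'grasp_force': 0.0, 'gripper_width': 0.09380112531048435}
[[-1.000e-03 -9.880e-01  1.550e-01  3.720e-01]
 [-1.000e+00  1.000e-03  4.000e-03 -5.000e-03]
 [-4.000e-03 -1.550e-01 -9.880e-01  1.306e+00]
 [ 0.000e+00  0.000e+00  0.000e+00  1.000e+00]] [498.22343579   0.         330.69332255]
[[-0.563  0.662 -0.494  1.172]
 [ 0.826  0.439 -0.353  0.416]
 [-0.017 -0.607 -0.795  1.016]
 [ 0.     0.     0.     1.   ]] [514.7028176    0.         320.12046271]
```

View pics/top0.png

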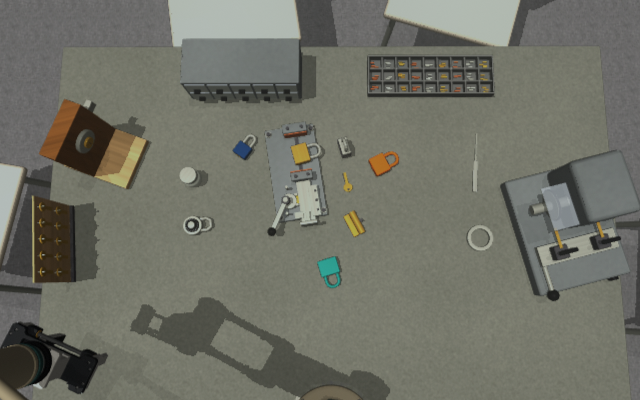

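View pics/scene0.png

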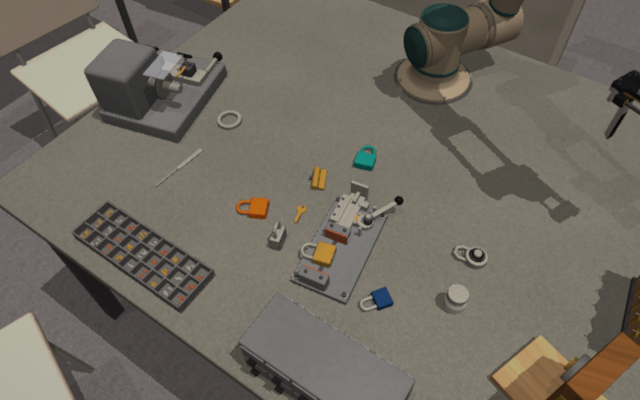

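The brass padlock lies at about (302,153) in the top view, between the jaws of the grey vise. The orange one at (383,162) and the turquoise one at (329,267) are the decoys. The lever knob is at (271,231) and the push plate is at the vise's lower (robot-side) end, near (310,222). Next I'll measure the vise pose and confirm in an enlarged crop.

```bash
cat > m.py <<'E'
from h import *
def fit(P,ok):
    m=ok.astype(np.uint8)
    n,l,s,_=cv2.connectedComponentsWithStats(m); i=1+np.argmax(s[1:,4]); q=P[l==i][:,:2]
    return cv2.minAreaRect((q*1000).astype(np.float32)),len(q)
for n in('top','scene'):
    c=load(n);P=cloud(c);Z=P[...,2]
    reg=(abs(P[...,0]-.41)<.2)&(abs(P[...,1]-.07)<.16)
    print(n,'table z',np.median(Z[reg]), fit(P,reg&(Z>.009)&(Z<.021)), fit(P,reg&(Z>.009)))
    dark=reg&(c['img'].max(-1)<45)&(Z>.03)
    nn,l,s,cc=cv2.connectedComponentsWithStats(dark.astype(np.uint8))
    for i in range(1,nn):
        if s[i,4]>15: print(' dark',cc[i],s[i,4],ray(c,*cc[i],.046).round(4))
    hsv=cv2.cvtColor(c['img'],cv2.COLOR_BGR2HSV)
    br=reg&(abs(hsv[...,0].astype(int)-21)<6)&(hsv[...,1]>130)&(hsv[...,2]>90)
    nn,l,s,cc=cv2.connectedComponentsWithStats(br.astype(np.uint8))
    for i in range(1,nn):
        if s[i,4]>60: print(' brass',cc[i],s[i,4],ray(c,*cc[i],.037).round(4),np.median(Z[l==i]))
c=load('top');a=cv2.resize(c['img'][110:245,225:375],None,fx=5,fy=5,interpolation=cv2.INTER_CUBIC)[:600]
cv2.imwrite('pics/crop1.png',a)
E
python3 m.py
```

```text
top table z 0.0011933403474417847 (((577.1399536132812, 118.49508666992188), (74.54287719726562, 62.99006652832031), 8.714919090270996), 288) (((489.9267578125, 84.39187622070312), (251.8955535888672, 154.52540588378906), 5.7704997062683105), 1904)
 dark [271.4        231.22222222] 45 [0.4871 0.1506 0.046 ]
 brass [354.38135593 222.63559322] 236 [ 0.5098 -0.0604  0.037 ] 0.014343790442698512
scene table z 0.000930107861687457 (((566.849609375, 117.046875), (96.3848648071289, 65.17313385009766), 9.267631530761719), 478) (((544.0836181640625, 86.75657653808594), (131.7825927734375, 150.4718017578125), 0.0006952793919481337), 2210)
 dark [398.55319149 200.06382979] 47 [0.4853 0.1499 0.046 ]
 dark [367.20833333 222.16666667] 24 [0.5792 0.1212 0.046 ]
 brass [318.7519685  177.91338583] 254 [ 0.5274 -0.0477  0.037 ] 0.013191071017483735
```

Run:
```python
from h import *
c=load('top');a=cv2.resize(c['img'][115:240,230:360],None,fx=4.6,fy=4.6,interpolation=cv2.INTER_CUBIC)
cv2.imwrite('pics/crop1.png',a)
```

```text
(no output)
```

View pics/crop1.png

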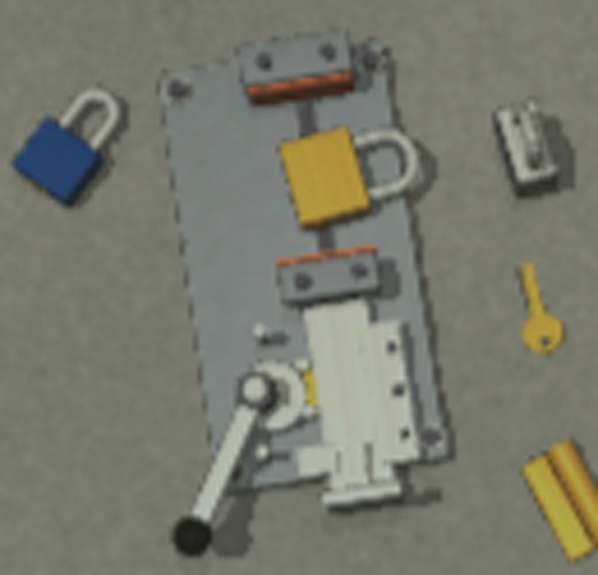

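The crop confirms the gold padlock (crop 325,177) lying flat in the vise with its shackle to the right (−y). It also shows the knob at crop (192,537), the cam pin at (258,390) and the push plate at (362,497). The base corners are at crop (163,75), (388,45), (450,457) and (228,490).

```bash
cat > m2.py <<'E'
from h import *
c=load('top')
cr=lambda u,v,z: ray(c,u/4.6+230-.4,v/4.6+115-.4,z)
W=np.array([cr(*p,.015)[:2] for p in[(163,75),(388,45),(450,457),(228,490)]])
V=np.array([(.115,.082),(.115,-.05),(-.135,-.05),(-.135,.082)])
def rig(V,W):
    a=V-V.mean(0);b=W-W.mean(0)
    th=np.arctan2((a[:,0]*b[:,1]-a[:,1]*b[:,0]).sum(),(a*b).sum())
    R=np.array([[np.cos(th),-np.sin(th)],[np.sin(th),np.cos(th)]]);return th,R,W.mean(0)-R@V.mean(0)
th,R,t=rig(V,W);print('corners fit',np.degrees(th),t,((V@R.T+t-W)*1e3).round(1).tolist())
P=cloud(c);Z=P[...,2]
reg=(abs(P[...,0]-.6)<.22)&(P[...,1]<.18)&(P[...,1]>-.01)
# refit with plate edge pixels from whole mask
m=reg&(Z>.009)
toV=lambda p:(np.asarray(p)[...,:2]-t)@R
def pt(name,u,v,z): p=cr(u,v,z);print(name,p.round(4),(toV(p)*1e3).round(1))
pt('knob',192,537,.046);pt('pivot',258,390,.055);pt('padlock',325,177,.037)
pt('plateL',325,503,.066);pt('plateR',402,490,.066)
pt('jawL',278,262,.05);pt('jawR',376,248,.05);pt('fixL',250,102,.026);pt('fixR',354,90,.026)
for n in('top','scene'):
    c=load(n);P=cloud(c);Z=P[...,2];v=toV(P)*1e3
    s=(abs(v[...,0]+165)<45)&(abs(v[...,1])<30)&(Z>.036)
    if s.any(): print(n,'push plate pts',s.sum(),v[s].min(0).round(1),v[s].max(0).round(1),Z[s].max())
    s=(abs(v[...,0]-5)<70)&(abs(v[...,1])<22)&(Z>.03)&(Z<.043)
    if s.any(): print(n,'lock',s.sum(),v[s].min(0).round(1),v[s].max(0).round(1))
    q=(P[(Z>.009)&(abs(v[...,0])<155)&(v[...,1]>-53)&(v[...,1]<86)]-0)
    w=toV(q)*1e3;print(n,'extent',np.percentile(w,[0.5,99.5],axis=0).round(1).tolist())
np.savez('vise.npz',R=R,t=t,th=th)
E
python3 m2.py
```

```text
corners fit 8.900034041716209 [0.65948431 0.0770119 ] [[0.8, -0.5], [3.3, 0.2], [-1.2, -2.1], [-2.9, 2.5]]
knob [0.4868 0.1508 0.046 ] [-159.1   99.6]
pivot [0.5674 0.1146 0.055 ] [-85.1  51.4]
padlock [0.6928 0.0798 0.037 ] [33.4 -2.4]
plateL [0.5035 0.0763 0.066 ] [-154.2   23.4]
plateR [0.5105 0.0344 0.066 ] [-153.7  -19. ]
jawL [0.6407 0.1049 0.05  ] [-14.2  30.4]
jawR [0.6486 0.05   0.05  ] [-14.9 -25. ]
fixL [0.7401 0.1243 0.026 ] [87.  34.2]
fixR [0.7472 0.0643 0.026 ] [ 84.7 -26.1]
top push plate pts 111 [-155.5  -29.4] [-120.3   26.4] 0.07308314763018453
top lock 355 [-64.6 -21.8] [62.3 20.9]
top extent [[-154.4, -46.5], [114.5, 84.8]]
scene push plate pts 218 [-157.4  -18. ] [-120.    26.1] 0.06889442222314968
scene lock 489 [-64.7 -21.9] [62.4 21.9]
scene extent [[-151.1, -46.6], [116.2, 85.5]]
```

```bash
cat > g.py <<'E'
from h import *
from scipy.spatial.transform import Rotation as Ro
d=np.load('vise.npz');R=d['R'];th=float(d['th']);t=d['t']+R@[0,.002]
toV=lambda p:(np.asarray(p)[...,:2]-t)@R
def row(x,y,z,s=None):
    s=s or state();Rt=Ro.from_euler('xyz',s['eef_rot'],degrees=True)
    p=np.r_[R@[x,y]+t,z];G=Ro.from_euler('xyz',[180,0,180+np.degrees(th)],degrees=True)
    return Rt.inv().apply(p-s['tcp_pos']).round(4),(Rt.inv()*G).as_rotvec(degrees=True).round(2)
def here():
    s=state();print('t',s['time_s'],'vise',(toV(s['tcp_pos'])*1e3).round(1),'z',s['tcp_pos'][2].round(4),'rot',s['eef_rot'].round(2),'F',(R.T@s['contact_force'][:2]).round(2),s['contact_force'][2].round(2),'w',round(s['gripper_width'],4))
E
python3 - <<'E'
from g import *
print(row(-.175,.065,.2),t,np.degrees(th));here()
c=load('top')
for n,u,v in(('rear stop',262,452),('front stop',262,333)): print(n,toV(ray(c,u/4.6+229.6,v/4.6+114.6,.045))*1e3)
E
```

```text
(array([-0.3935, -0.2822,  0.0051]), array([ -0.08,  -0.04, -31.81])) [0.65917489 0.07898782] 8.900034041716209
t 0.1 vise [-360.7  512.2] z 0.2047 rot [-1.7991e+02 -1.0000e-02  1.5709e+02] F [ 0.59 -0.08] -0.67 w 0.0942
rear stop [-118.26741696   52.81599596]
front stop [-51.85013485  43.30863826]
```

>>> send_rows(deltas=[[[-0.05, -0.035, 0, 0, 0, -4, 0], [-0.1, -0.07, 0, 0, 0, -8, 0], [-0.15, -0.105, 0, 0, 0, -12, 0], [-0.2, -0.14, 0, 0, 0, -16, 0], [-0.25, -0.18, 0, 0, 0, -20, 0], [-0.3, -0.215, 0, 0, 0, -24, 0], [-0.35, -0.25, 0, 0, 0, -28, 0], [-0.3935, -0.282, 0.005, 0, 0, -31.8, 0], [-0.3935, -0.282, 0.005, -0.08, -0.04, -31.8, 0], [-0.3935, -0.282, 0.005, -0.08, -0.04, -31.8, 0]]])

```text
time_s: 1.35
tcp_pos: [0.4758, 0.117, 0.2001]
eef_rot: [179.9, -0.0, -171.2]
contact_force: [0.1, -0.0, 0.5]
gripper_width: 0.0008
grasp_force: 0.0
```

Run:
```python
from g import *
here()
c=cap('wrist');cv2.imwrite('pics/wrist1.png',c['img']);print(c['world_from_camera'].round(3))
```

```text
t 1.35 vise [-175.2   66. ] z 0.2001 rot [ 1.7987e+02 -2.0000e-02 -1.7118e+02] F [ 0.14 -0.06] 0.47 w 0.0008
[[-0.154  0.958  0.243  0.405]
 [ 0.988  0.149  0.039  0.106]
 [ 0.002  0.246 -0.969  0.379]
 [ 0.     0.     0.     1.   ]]
```

View pics/wrist1.png

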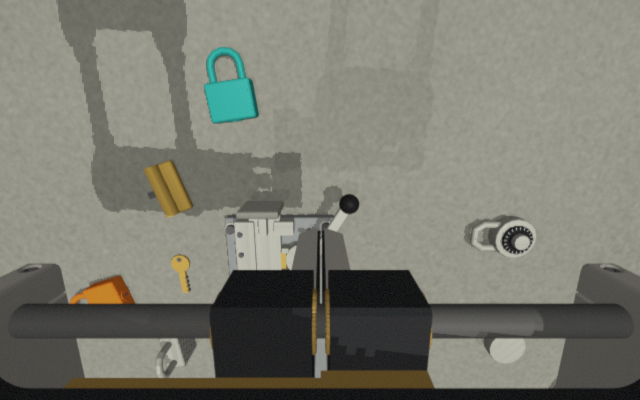

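The wrist view shows the knob at (348,204), the rear of the push plate at (262,208) and clear space around both. I'll check them against the estimate.

Run:
```python
from g import *
c=load('wrist')
m=(c['img'].max(-1)<50).astype(np.uint8);m[:190]=0;m[222:]=0;m[:,:325]=0;m[:,370:]=0
n,l,s,cc=cv2.connectedComponentsWithStats(m);i=1+np.argmax(s[1:,4]);print(cc[i],s[i])
k=toV(ray(c,*cc[i],.046))*1e3;print('knob',k.round(1),'ang',np.degrees(np.arctan2(k[1]-50,k[0]+85)),np.hypot(k[1]-50,k[0]+85))
P=cloud(c);Z=P[...,2];v=toV(P)*1e3
s=(v[...,0]<-140)&(v[...,0]>-180)&(abs(v[...,1])<40)&(Z>.03)
print(s.sum(),v[s].min(0),v[s].max(0),Z[s].max(), 'face x',np.percentile(v[s&(Z<.06)][:,0],[5,50]) )
s=(v[...,0]<-140)&(v[...,0]>-180)&(abs(v[...,1]-95)<25)&(Z>.03);print('knobpts',v[s].mean(0),Z[s].max())
print(row(-.158,.0645,.036))
```

```text
[348.70188679 203.48679245] [340 195  19  18 265]
knob [-160.    96.6] ang 148.12979690325608 88.32431316166426
1274 [-179.99708531  -21.4031628 ] [-140.04356654   22.23414204] 0.3105748923422106 face x [-156.61546005 -156.27512805]
knobpts [-156.74617782   93.06431008] 0.05763946349082544
(array([-0.0173, -0.0023,  0.1642]), array([0.11, 0.  , 0.01]))
```

```bash
cat > arc.py <<'E'
import numpy as np
def arc(phis,sgn,r0,start):  # rows (tool x=-vise x, tool y=vise y) from start
    for f in phis:
        a=np.radians(f);u=np.array([np.cos(a),np.sin(a)]);n=sgn*np.array([-u[1],u[0]])
        d=6+8*abs(n[0])+12.5*abs(n[1]);p=np.array([-85,50])+r0*u+d*n
        q=p-start;print(f,p.round(1),[round(-q[0]/1e3,3),round(q[1]/1e3,3)])
E
python3 - <<'E'
from g import *;from arc import arc
print(row(-.155,.058,.036))
arc(list(range(148,0,-10))+[8],1,62,np.array([-155,58]))
E
```

```text
(array([-0.0203, -0.0088,  0.1642]), array([0.11, 0.  , 0.01]))
148 [-148.6   65.2] [np.float64(-0.006), np.float64(0.007)]
138 [-144.9   76.1] [np.float64(-0.01), np.float64(0.018)]
128 [-138.9   86.5] [np.float64(-0.016), np.float64(0.029)]
118 [-130.8   95.9] [np.float64(-0.024), np.float64(0.038)]
108 [-120.8  103.6] [np.float64(-0.034), np.float64(0.046)]
98 [-109.1  109.2] [np.float64(-0.046), np.float64(0.051)]
88 [-97.3 112.5] [np.float64(-0.058), np.float64(0.054)]
78 [-88.2 114.1] [np.float64(-0.067), np.float64(0.056)]
68 [-78.6 114.3] [np.float64(-0.076), np.float64(0.056)]
58 [-68.6 112.9] [np.float64(-0.086), np.float64(0.055)]
48 [-58.6 109.7] [np.float64(-0.096), np.float64(0.052)]
38 [-48.9 104.5] [np.float64(-0.106), np.float64(0.047)]
28 [-40.   97.5] [np.float64(-0.115), np.float64(0.039)]
18 [-32.3  88.5] [np.float64(-0.123), np.float64(0.031)]
8 [-26.3  77.9] [np.float64(-0.129), np.float64(0.02)]
8 [-26.3  77.9] [np.float64(-0.129), np.float64(0.02)]
```

>>> send_rows(deltas=[[[-0.02, -0.009, 0.05, 0, 0, 0, 0], [-0.02, -0.009, 0.1, 0, 0, 0, 0], [-0.02, -0.009, 0.14, 0, 0, 0, 0], [-0.02, -0.009, 0.155, 0, 0, 0, 0], [-0.02, -0.009, 0.164, 0, 0, 0, 0], [-0.02, -0.009, 0.164, 0, 0, 0, 0]]])

```text
time_s: 2.15
tcp_pos: [0.4984, 0.1117, 0.0371]
eef_rot: [179.9, 0.1, -171.1]
contact_force: [0.2, -0.1, 0.8]
gripper_width: 0.0003
grasp_force: 0.0
```

>>> send_rows(deltas=[[[-0.003, 0.003, 0, 0, 0, 0, 0], [-0.006, 0.007, 0, 0, 0, 0, 0], [-0.008, 0.012, 0, 0, 0, 0, 0], [-0.01, 0.018, 0, 0, 0, 0, 0], [-0.013, 0.024, 0, 0, 0, 0, 0], [-0.016, 0.029, 0, 0, 0, 0, 0], [-0.02, 0.034, 0, 0, 0, 0, 0], [-0.024, 0.038, 0, 0, 0, 0, 0]]])

```text
time_s: 3.15
tcp_pos: [0.5155, 0.1522, 0.0366]
eef_rot: [180.0, 0.0, -171.1]
contact_force: [-1.0, -4.5, -0.2]
gripper_width: 0.0003
grasp_force: 1.6
```

```bash
cat > k.py <<'E'
from g import *
# knob position by depth+dark in top & scene
for n in('top','scene'):
    c=cap(n);P=cloud(c);v=toV(P)*1e3
    m=(np.hypot(v[...,0]+85,v[...,1]-50)>70)&(np.hypot(v[...,0]+85,v[...,1]-50)<112)&(P[...,2]>.034)&(P[...,2]<.065)&(c['img'].max(-1)<50)
    nn,l,s,cc=cv2.connectedComponentsWithStats(m.astype(np.uint8))
    for i in range(1,nn):
        if s[i,4]>8:
            k=toV(ray(c,*cc[i],.046))*1e3;print(n,k.round(1),s[i,4],'ang',np.degrees(np.arctan2(k[1]-50,k[0]+85)).round(1))
here()
E
python3 k.py
```

```text
scene [-126.8  127.9] 60 ang 118.2
t 3.25 vise [-130.2   95.2] z 0.0365 rot [ 1.7992e+02  6.0000e-02 -1.7109e+02] F [-1.48 -1.16] 0.78 w 0.0004
```

Lever tracks exactly as modelled (118°). Continuing the sweep.

>>> send_rows(deltas=[[[-0.005, 0.004, 0, 0, 0, 0, 0], [-0.01, 0.008, 0, 0, 0, 0, 0], [-0.016, 0.011, 0, 0, 0, 0, 0], [-0.022, 0.013, 0, 0, 0, 0, 0], [-0.028, 0.015, 0, 0, 0, 0, 0], [-0.034, 0.017, 0, 0, 0, 0, 0], [-0.039, 0.018, 0, 0, 0, 0, 0], [-0.043, 0.018, 0, 0, 0, 0, 0], [-0.048, 0.018, 0, 0, 0, 0, 0], [-0.052, 0.018, 0, 0, 0, 0, 0]]])

```text
time_s: 4.5
tcp_pos: [0.5635, 0.1785, 0.0363]
eef_rot: [179.9, -0.0, -171.1]
contact_force: [-4.8, -1.3, -0.7]
gripper_width: 0.0006
grasp_force: 1.9
```

>>> send_rows(deltas=[[[-0.005, 0, 0, 0, 0, 0, 0], [-0.01, -0.001, 0, 0, 0, 0, 0], [-0.015, -0.003, 0, 0, 0, 0, 0], [-0.02, -0.005, 0, 0, 0, 0, 0], [-0.025, -0.007, 0, 0, 0, 0, 0], [-0.03, -0.01, 0, 0, 0, 0, 0], [-0.035, -0.013, 0, 0, 0, 0, 0], [-0.039, -0.017, 0, 0, 0, 0, 0], [-0.043, -0.021, 0, 0, 0, 0, 0], [-0.046, -0.026, 0, 0, 0, 0, 0]]])

```text
time_s: 5.75
tcp_pos: [0.6143, 0.1597, 0.0368]
eef_rot: [179.9, 0.1, -171.1]
contact_force: [-3.4, 1.1, 0.6]
gripper_width: 0.0005
grasp_force: 1.6
```

```bash
python3 k.py
```

```text
scene [-0.5 74.9] 75 ang 16.4
t 5.85 vise [-31.2  86.1] z 0.0368 rot [ 179.95    0.18 -171.13] F [-1.49  1.19] -1.12 w 0.0005
```

>>> send_rows(deltas=[[[-0.002, -0.004, 0, 0, 0, 0, 0], [-0.004, -0.007, 0, 0, 0, 0, 0], [-0.004, -0.007, 0, 0, 0, 0, 0], [-0.002, 0.008, 0, 0, 0, 0, 0], [-0.002, 0.015, 0, 0, 0, 0, 0], [-0.002, 0.015, -0.04, 0, 0, 0, 0], [-0.002, 0.015, -0.08, 0, 0, 0, 0], [-0.002, 0.015, -0.08, 0, 0, 0, 0]]])

```text
time_s: 6.85
tcp_pos: [0.6165, 0.1757, 0.1207]
eef_rot: [180.0, 0.6, -171.1]
contact_force: [-0.7, 0.5, -0.3]
gripper_width: 0.0004
grasp_force: 0.0
```

```bash
python3 k.py
python3 - <<'E'
from g import *
print(row(-.18,0,.116),row(-.18,0,.042))
E
```

```text
scene [ 1.7 65.5] 71 ang 10.1
t 6.95 vise [-30.3 102. ] z 0.1168 rot [ 1.7995e+02  1.3000e-01 -1.7107e+02] F [-0.2  -0.95] -0.92 w 0.0004
(array([ 0.1498, -0.1019,  0.0004]), array([0.05, 0.13, 0.03])) (array([ 0.1499, -0.102 ,  0.0744]), array([0.05, 0.13, 0.03]))
```

>>> send_rows(deltas=[[[0.05, -0.02, 0, 0, 0, 0, 0], [0.1, -0.05, 0, 0, 0, 0, 0], [0.15, -0.08, 0, 0, 0, 0, 0], [0.15, -0.102, 0, 0, 0, 0, 0], [0.15, -0.102, 0.04, 0, 0, 0, 0], [0.15, -0.102, 0.065, 0, 0, 0, 0], [0.15, -0.102, 0.074, 0, 0, 0, 0], [0.15, -0.102, 0.074, 0, 0, 0, 0]]])

```text
time_s: 7.95
tcp_pos: [0.4802, 0.0509, 0.0415]
eef_rot: [179.9, -0.1, -171.1]
contact_force: [-0.4, -0.3, -0.0]
gripper_width: 0.0003
grasp_force: 0.0
```

>>> send_rows(deltas=[[[-0.006, 0, 0, 0, 0, 0, 0], [-0.012, 0, 0, 0, 0, 0, 0], [-0.016, 0, 0, 0, 0, 0, 0], [-0.02, 0, 0, 0, 0, 0, 0], [-0.025, 0, 0, 0, 0, 0, 0], [-0.03, 0, 0, 0, 0, 0, 0]]])

```text
time_s: 8.7
tcp_pos: [0.5106, 0.0556, 0.0424]
eef_rot: [179.9, 0.0, -171.1]
contact_force: [-2.2, -0.2, 2.1]
gripper_width: 0.0003
grasp_force: 1.4
```

```bash
cat > j.py <<'E'
from g import *
here()
for n in('top','scene'):
    c=cap(n);P=cloud(c);v=toV(P)*1e3;Z=P[...,2]
    hsv=cv2.cvtColor(c['img'],cv2.COLOR_BGR2HSV)
    m=(abs(hsv[...,0].astype(int)-20)<7)&(hsv[...,1]>110)&(abs(v[...,0]-35)<65)&(abs(v[...,1])<40)&(Z>.03)&(Z<.045)
    l=cv2.connectedComponentsWithStats(m.astype(np.uint8));
    if l[0]>1:
        i=1+np.argmax(l[2][1:,4]);ct=np.argwhere(l[1]==i)[:,::-1]
        q=np.array([toV(ray(c,*p,.037))*1e3 for p in ct],np.float32);b=cv2.minAreaRect(q)
        print(n,'padlock top',np.round(b[0],1),np.round(b[1],1),round(b[2],1),len(q))
    for nm,yl,x0,x1 in(('jaw',22,-40,62),('fixed',22,70,115)):
        s=(Z>.046)&(Z<.056)&(abs(v[...,1])<yl)&(v[...,0]>x0)&(v[...,0]<x1)
        if s.any(): print(n,nm,np.percentile(v[s][:,0],[2,98]).round(1))
E
python3 j.py
```

```text
t 8.7 vise [-1.504e+02 -1.000e-01] z 0.0424 rot [ 1.7992e+02  3.0000e-02 -1.7111e+02] F [-2.18  0.15] 2.08 w 0.0003
top padlock top [33.7 -4.5] [49.9 41. ] 7.2 290
top jaw [-21.8   2. ]
top fixed [ 87.  113.6]
scene padlock top [37.3 -2.8] [53.7 42. ] 8.4 391
scene jaw [-19.9   4.3]
scene fixed [ 87.8 114. ]
```

>>> send_rows(deltas=[[[-0.003, 0, 0, 0, 0, 0, 0], [-0.006, 0, 0, 0, 0, 0, 0], [-0.009, 0, 0, 0, 0, 0, 0], [-0.012, 0, 0, 0, 0, 0, 0], [-0.015, 0, 0, 0, 0, 0, 0], [-0.018, 0, 0, 0, 0, 0, 0], [-0.021, 0, 0, 0, 0, 0, 0], [-0.024, 0, 0, 0, 0, 0, 0], [-0.027, 0, 0, 0, 0, 0, 0], [-0.03, 0, 0, 0, 0, 0, 0]]])

```text
time_s: 10.05
tcp_pos: [0.5404, 0.0603, 0.0424]
eef_rot: [179.9, 0.1, -171.1]
contact_force: [-4.3, 0.5, 1.2]
gripper_width: 0.0003
grasp_force: 1.9
```

```bash
python3 j.py
```

```text
t 10.05 vise [-1.202e+02 -1.000e-01] z 0.0424 rot [ 1.7992e+02  6.0000e-02 -1.7111e+02] F [-4.16  1.13] 1.21 w 0.0003
top padlock top [58.8 -7.5] [47.6 41.6] 0.2 266
top jaw [12.5 32.9]
top fixed [ 86.9 113.6]
scene padlock top [56.5 -5.6] [43.  49.6] 88.3 378
scene jaw [ 9.9 33.7]
scene fixed [ 87.2 114.5]
```

>>> send_rows(deltas=[[[-0.002, 0, 0, 0, 0, 0, 0], [-0.003, 0, 0, 0, 0, 0, 0], [-0.004, 0, 0, 0, 0, 0, 0], [-0.005, 0, 0, 0, 0, 0, 0], [-0.005, 0, 0, 0, 0, 0, 0]]])

```text
time_s: 10.78
tcp_pos: [0.5441, 0.0609, 0.0424]
eef_rot: [179.9, -0.1, -171.1]
contact_force: [-5.6, -0.5, 2.4]
gripper_width: 0.0005
grasp_force: 2.9
```

>>> send_rows(deltas=[[[-0.001, 0, 0, 0, 0, 0, 0], [-0.0015, 0, 0, 0, 0, 0, 0], [-0.002, 0, 0, 0, 0, 0, 0], [-0.002, 0, 0, 0, 0, 0, 0]]])

```text
time_s: 11.28
tcp_pos: [0.544, 0.0609, 0.0424]
eef_rot: [179.9, -0.3, -171.1]
contact_force: [-8.9, -1.0, 6.5]
gripper_width: 0.0007
grasp_force: 4.6
```

```bash
python3 j.py
```

```text
t 11.275 vise [-1.166e+02 -1.000e-01] z 0.0424 rot [ 179.92   -0.28 -171.08] F [-8.98  0.42] 6.45 w 0.0007
top padlock top [63.3 -7.4] [45.8 41.3] 0.2 266
top jaw [19.3 37.1]
top fixed [ 86.3 113.4]
scene padlock top [58.1 -6. ] [46.3 43.3] 0.9 356
scene jaw [12.4 37. ]
scene fixed [ 87.1 114.3]
```

Contact stalled with the jaws about 50 mm apart and the padlock square. I'll give it a slightly firmer push, then back off and go to the inside of the lever.

>>> send_rows(deltas=[[[-0.001, 0, 0, 0, 0, 0, 0], [-0.0015, 0, 0, 0, 0, 0, 0], [-0.0015, 0, 0, 0, 0, 0, 0], [0.01, 0, 0, 0, 0, 0, 0], [0.025, 0, 0, 0, 0, 0, 0], [0.025, 0, -0.04, 0, 0, 0, 0], [0.025, 0, -0.08, 0, 0, 0, 0], [0.025, 0, -0.08, 0, 0, 0, 0]]])

```text
time_s: 12.38
tcp_pos: [0.5256, 0.057, 0.1259]
eef_rot: [-180.0, 0.6, -171.1]
contact_force: [0.5, 0.1, 0.0]
gripper_width: 0.0004
grasp_force: 0.0
```

```bash
python3 k.py;python3 j.py
python3 - <<'E'
from g import *;from arc import arc
print(row(-.022,.034,.12),row(-.022,.034,.037))
arc(list(range(8,159,10))+[158,162],-1,62,np.array([-22,34]))
E
```

```text
scene [ 1.9 65. ] 65 ang 9.8
t 12.475 vise [-138.3   -0.5] z 0.1226 rot [ 1.7995e+02  1.6000e-01 -1.7111e+02] F [0.01 0.38] 0.21 w 0.0003
t 12.475 vise [-138.3   -0.5] z 0.1226 rot [ 1.7995e+02  1.6000e-01 -1.7111e+02] F [0.01 0.38] 0.21 w 0.0003
top padlock top [63.5 -7.5] [41.2 46. ] 89.6 267
top jaw [13.1 36. ]
top fixed [ 87.6 113. ]
scene padlock top [58.  -5.6] [46.4 42.8] 0.7 356
scene jaw [12.5 37.1]
scene fixed [ 86.9 114.2]
(array([-0.1174,  0.0343,  0.0013]), array([ 0.08, -0.03, -0.01])) (array([-0.1174,  0.0342,  0.0843]), array([ 0.08, -0.03, -0.01]))
8 [-20.9  39.3] [np.float64(-0.001), np.float64(0.005)]
18 [-19.7  49.8] [np.float64(-0.002), np.float64(0.016)]
28 [-20.5  60.7] [np.float64(-0.002), np.float64(0.027)]
38 [-23.4  71.8] [np.float64(0.001), np.float64(0.038)]
48 [-28.4  82.5] [np.float64(0.006), np.float64(0.048)]
58 [-35.7  92.3] [np.float64(0.014), np.float64(0.058)]
68 [-45.  100.7] [np.float64(0.023), np.float64(0.067)]
78 [-56.  107.2] [np.float64(0.034), np.float64(0.073)]
88 [-68.4 111.5] [np.float64(0.046), np.float64(0.077)]
98 [-78.1 113.6] [np.float64(0.056), np.float64(0.08)]
108 [-87.5 114.4] [np.float64(0.066), np.float64(0.08)]
118 [-97.4 113.6] [np.float64(0.075), np.float64(0.08)]
128 [-107.4  111.2] [np.float64(0.085), np.float64(0.077)]
138 [-117.3  106.8] [np.float64(0.095), np.float64(0.073)]
148 [-126.5  100.5] [np.float64(0.105), np.float64(0.067)]
158 [-134.8   92.3] [np.float64(0.113), np.float64(0.058)]
158 [-134.8   92.3] [np.float64(0.113), np.float64(0.058)]
162 [-137.7   88.5] [np.float64(0.116), np.float64(0.055)]
```

>>> send_rows(deltas=[[[-0.05, 0.015, 0, 0, 0, 0, 0], [-0.1, 0.03, 0, 0, 0, 0, 0], [-0.117, 0.034, 0, 0, 0, 0, 0], [-0.117, 0.034, 0.01, 0, 0, 0, 0], [-0.117, 0.034, 0.045, 0, 0, 0, 0], [-0.117, 0.034, 0.07, 0, 0, 0, 0], [-0.117, 0.034, 0.084, 0, 0, 0, 0], [-0.117, 0.034, 0.084, 0, 0, 0, 0]]])

```text
time_s: 13.58
tcp_pos: [0.631, 0.1086, 0.0371]
eef_rot: [179.9, -0.1, -171.1]
contact_force: [-0.1, -0.1, 0.0]
gripper_width: 0.0001
grasp_force: 0.0
```

>>> send_rows(deltas=[[[-0.001, 0.005, 0, 0, 0, 0, 0], [-0.002, 0.01, 0, 0, 0, 0, 0], [-0.002, 0.016, 0, 0, 0, 0, 0], [-0.002, 0.022, 0, 0, 0, 0, 0], [-0.002, 0.027, 0, 0, 0, 0, 0], [0, 0.033, 0, 0, 0, 0, 0], [0.001, 0.038, 0, 0, 0, 0, 0], [0.003, 0.043, 0, 0, 0, 0, 0], [0.006, 0.048, 0, 0, 0, 0, 0]]])

```text
time_s: 14.7
tcp_pos: [0.6199, 0.1557, 0.0389]
eef_rot: [179.9, 0.1, -171.1]
contact_force: [0.8, -5.3, 2.8]
gripper_width: 0.0006
grasp_force: 2.2
```

```bash
python3 k.py
```

```text
scene [-25.4 114.8] 66 ang 47.4
t 14.8 vise [-27.3  82.7] z 0.0388 rot [ 1.7988e+02  1.1000e-01 -1.7109e+02] F [-0.57 -3.43] 2.91 w 0.0006
```

>>> send_rows(deltas=[[[0.004, 0.005, 0.001, 0, 0, 0, 0], [0.008, 0.01, 0.002, 0, 0, 0, 0], [0.012, 0.015, 0.002, 0, 0, 0, 0], [0.017, 0.019, 0.002, 0, 0, 0, 0], [0.022, 0.022, 0.002, 0, 0, 0, 0], [0.028, 0.025, 0.002, 0, 0, 0, 0], [0.034, 0.027, 0.002, 0, 0, 0, 0], [0.04, 0.029, 0.002, 0, 0, 0, 0], [0.045, 0.031, 0.002, 0, 0, 0, 0], [0.05, 0.032, 0.002, 0, 0, 0, 0]]])

```text
time_s: 16.05
tcp_pos: [0.5657, 0.1797, 0.0369]
eef_rot: [179.9, 0.2, -171.1]
contact_force: [4.5, -2.5, 0.0]
gripper_width: 0.0001
grasp_force: 2.0
```

>>> send_rows(deltas=[[[0.005, 0, 0, 0, 0, 0, 0], [0.01, 0, 0, 0, 0, 0, 0], [0.015, 0, 0, 0, 0, 0, 0], [0.019, 0, 0, 0, 0, 0, 0], [0.024, -0.001, 0, 0, 0, 0, 0], [0.029, -0.003, 0, 0, 0, 0, 0], [0.034, -0.005, 0, 0, 0, 0, 0], [0.039, -0.007, 0, 0, 0, 0, 0], [0.044, -0.01, 0, 0, 0, 0, 0], [0.049, -0.013, 0, 0, 0, 0, 0]]])

```text
time_s: 17.3
tcp_pos: [0.5245, 0.1616, 0.0377]
eef_rot: [179.7, 0.8, -171.2]
contact_force: [13.3, 7.1, -5.4]
gripper_width: 0.0004
grasp_force: 6.3
```

```bash
python3 k.py; python3 j.py
```

```text
t 17.4 vise [-121.4  102.2] z 0.0377 rot [ 179.75    0.68 -171.2 ] F [11.37  3.78] -1.5 w 0.0006
t 17.4 vise [-121.4  102.2] z 0.0377 rot [ 179.75    0.68 -171.2 ] F [11.37  3.78] -1.5 w 0.0006
top padlock top [63.3 -7.4] [45.8 41.3] 0.2 268
top jaw [12.  36.8]
top fixed [ 87.3 113.6]
scene padlock top [58.1 -5.9] [46.3 43.4] 0.9 357
scene jaw [12.7 36.6]
scene fixed [ 87.4 114.5]
```

>>> send_rows(deltas=[[[0.003, -0.003, 0, 0, 0, 0, 0], [0.006, -0.006, 0, 0, 0, 0, 0], [0.008, -0.009, 0, 0, 0, 0, 0], [0.01, -0.012, 0, 0, 0, 0, 0], [0.012, -0.015, 0, 0, 0, 0, 0], [0.013, -0.016, 0, 0, 0, 0, 0], [0.013, -0.016, 0, 0, 0, 0, 0]]])

```text
time_s: 18.38
tcp_pos: [0.5131, 0.146, 0.0398]
eef_rot: [179.5, 0.7, -171.3]
contact_force: [5.3, 12.0, 12.5]
gripper_width: 0.0007
grasp_force: 8.9
```

```bash
python3 k.py
```

```text
t 18.475 vise [-133.9   88.8] z 0.0398 rot [ 179.5     0.76 -171.32] F [7.73 9.32] 12.64 w 0.0003
```

>>> send_rows(deltas=[[[-0.004, 0.01, 0, 0, 0, 0, 0], [-0.012, 0.028, 0, 0, 0, 0, 0], [-0.012, 0.028, -0.04, 0, 0, 0, 0], [-0.012, 0.028, -0.1, 0, 0, 0, 0], [0.03, 0.09, -0.13, 0, 0, 0, 0], [0.08, 0.14, -0.13, 0, 0, 0, 0], [0.08, 0.14, -0.13, 0, 0, 0, 0], [0.08, 0.14, -0.13, 0, 0, 0, 0]]])

```text
time_s: 19.48
tcp_pos: [0.4043, 0.2676, 0.1658]
eef_rot: [180.0, -0.2, -170.9]
contact_force: [-0.3, -0.1, -0.7]
gripper_width: 0.0007
grasp_force: 0.0
```

```bash
python3 k.py; python3 j.py
python3 - <<'E'
from g import *
a=[load(n)['img'] for n in('top','scene')]
cv2.imwrite('pics/end.png',np.hstack([cv2.resize(a[0][115:240,230:360],(400,385)),cv2.resize(a[1][150:310,260:420],(385,385))]))
E
```

```text
top [-165.8   83.4] 46 ang 157.5
scene [-168.    83.9] 51 ang 157.8
t 19.575 vise [-220.3  224.5] z 0.1659 rot [ 1.8000e+02 -6.0000e-02 -1.7105e+02] F [-0.94  0.27] -0.17 w 0.0004
t 19.575 vise [-220.3  224.5] z 0.1659 rot [ 1.8000e+02 -6.0000e-02 -1.7105e+02] F [-0.94  0.27] -0.17 w 0.0004
top padlock top [63.3 -7.4] [45.8 41.3] 0.2 263
top jaw [11.8 36.7]
top fixed [ 87.2 113.4]
scene padlock top [58.  -5.7] [46.4 42.5] 0.5 356
scene jaw [12.1 36.8]
scene fixed [ 87.1 114.3]
```

View pics/end.png

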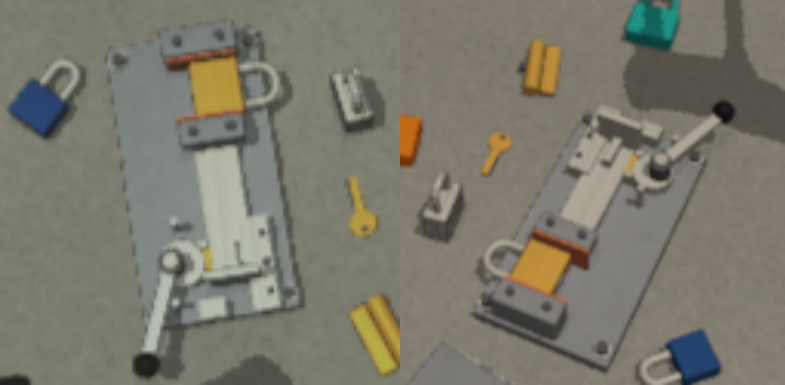

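The picture shows the padlock square and clamped between both copper liners (left half, around (217,85)). The lever is at its rear stop, knob at (146,363), about 157.6°. The arm is clear, so I'm handing in.

```bash
python3 -c "
from bench import robot;print(robot.hand_in())"
```

```text
the job is handed in; nothing more can be done
None
```

I handed the job in at about 19.6 s; the hand-in gave no verdict, but by my measurements the padlock sits square and clamped with the jaws about 50 mm apart, the lever is at its rear stop (about 157.6°), and the arm is clear.

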